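# Clamp the glued vase stand in the gluing jig

### The job

Clamp the freshly glued walnut vase stand in the gluing jig: push it with the fingertips fully home into the corner, flat against both the aluminium fence and the side stop, then push the red handle of the toggle clamp over and down until it snaps past centre and stays locked, its rubber foot pressing on the stand. Only push: do not lift the stand, and leave the other things on the bench where they are.

Things in the scene. Friction and masses are not known exactly. Their poses are not given: they have to be found in the camera images.
- jig: Fixed gluing jig on a plywood board 335 x 208 x 18 mm. Origin at the table surface, straight below the clamping arm's pivot; z up; +x points from the work to the clamp's handle end; the clamp works in the plane y = 0. The board covers x -235 to 100, y -78 to 130 mm. A steel toggle clamp with flat base is bolted on at x -19 to 77, y -26 to 26, behind the fence.
- fence_face (a point): On the work face of the aluminium fence, at the board's top (jig x -50, y 0, z 18 mm); axes as the jig's. The face looks to -x and runs from jig y -72 to 118; the fence is 14 mm high and 12 mm thick.
- stop_face (a point): On the work face of the aluminium side stop, at the board's top (jig x -100, y -60, z 18 mm); axes as the jig's. The face looks to +y and runs from jig x -145 to -50; the stop is 14 mm high and 12 mm thick.
- stand: Loose two-tier walnut vase stand, 0.26 to 0.48 kg. Origin at the centre of its underside, z up. Foot board 100 mm along its x, 120 mm along its y, 18 mm high; on it a round tier 88 mm across, top 34 mm above the underside, with cork disc. It starts 20 to 60 mm short of the fence and 15 to 50 mm short of the stop, up to 0.25 rad askew; home, its x lies along the jig's x. Slides under 1 to 4 N.
- stand_home (a point): Point on the board's top (jig x -100, y 0, z 18 mm) where the origin of the stand lies when it is fully home, touching fence and stop; axes as the jig's.
- clamp_handle (a joint): Angle between the clamp's handle and its link: 0 open as at the start, 2.13 at dead centre, 2.33 at the stop, locked. Pushed at the grip it takes about 1.5 N and stays where it is left until the foot meets the stand at 1.7; from there up to 6 N as the foot's spring is pressed in: let go before dead centre it springs back to 1.7, past dead centre it snaps to the stop and stays.
- handle_grip (a point): On the centre line of the round red grip (22 mm diameter, 110 mm long), 105 mm from the handle's root pivot, 41 mm from its free end. x runs along the handle to the free end; z points square to it, to the side on which to push (to the work when open, up when locked). In the jig's frame it is at about x 67, z 203 mm open (handle 75 degrees above level), x 122, z 65 mm locked (handle level).
- clamp_foot: Black domed rubber foot, 20 mm across, 9.5 mm thick, on a sprung spindle (6 N per mm, pressed in 2 to 3 mm when locked on the stand, about 15 N) under the end of the 120 mm clamping arm. Origin at the middle of its underside. Open, the arm stands nearly upright, its end 160 mm above the table, clear of the work; closed, it lies level over the fence, the foot on the middle of the stand.
- glue: Loose glue bottle, white with yellow label and orange cap, 48 mm diameter, 135 mm tall, beyond the side stop; origin under its base. Leave alone.
- pencil_cup: Loose white cup of pencils, 76 mm diameter, 95 mm tall, pencils to 190 mm; beyond the side stop; origin under its base. Leave alone.
- tape_roll: Loose roll of brown parcel tape lying flat, 104 mm diameter, 48 mm tall; beyond the side stop; origin under its centre. Leave alone.
- brush: Loose glue brush, 190 mm long, lying beside the board at its work end; origin under its middle. Leave alone.
- glasses: Loose safety glasses, 140 mm wide and 50 mm tall, beside the handle end of the board on the robot's side; origin under the middle of the lenses. Leave alone.
- vase: Loose blue and white porcelain vase, 160 mm across, 285 mm tall, far on the left of the bench; origin under its base. Leave alone.
There are look-alikes about, which are no part of the job. Leave any blue look-alike of the stand alone.

How it is judged (in metres and radians):
On the way, in this order (a step that is already met when the one before it is completed fails the run):
1. the stand lies fully home against fence and side stop (x of stand in the frame of jig above -0.103 m and y of stand in the frame of jig below 0.003 m and angle between the x axis of stand and the x axis of jig, either way round below 0.04 rad and z of stand in the frame of jig below 0.022 m), for 0.2 s.
2. the toggle clamp is past centre and its foot presses on the stand (value of joint clamp_handle above 2.25 rad and contact force between clamp_foot and stand above 8 N), for 0.2 s.
At the end, for the whole second after the job is handed in: The stand lies flat on the board within 3 mm of the fence and 3 mm of the side stop and square to the fence within 0.04 rad, at rest; the clamp handle's joint is beyond 2.25 (dead centre 2.13, stop 2.33); and the rubber foot presses on the stand with more than 8 N (all of step 1 and all of step 2 and linear speed of stand below 0.01 m/s); the robot touches nothing.
It fails at once if the stand is lifted or tipped off the board (z of stand in the frame of jig above 0.028 m or angle between stand's own z axis and vertical above 0.2 rad).
It fails at once if one of the other things on the bench is moved more than 20 mm (distance of any of glue, pencil_cup, tape_roll, brush, glasses, vase from where it was at the start of the episode above 0.02 m).
It also fails if it takes over 69 s, if anything falls off the work surface, if the arm or the gripper's body presses on something with over 40 N, if the wrist force passes 120 N, or if a joint passes its speed limit or range.

### The arm

A 6-joint arm with a two-finger parallel gripper is mounted at the origin on the work surface. World frame = base frame: x ahead of the robot, y to its left, z up, the work surface at z = 0. Lengths are in mm, angles in rad, forces in N, time in s.
With the tool pointing down it reaches from about 350 to 875 mm from the base axis. Payload 4.2 kg.
Tool frame: the origin (TCP) lies midway between the tips of the shut fingers; the grasp point (between the pads) lies 19 mm behind it (arm.grip_point_offset is the distance from the TCP to the grasp point, in mm); z points along the fingers, x is the direction in which the jaws open and shut, and the axes are right-handed (so a half turn about z gives the same grasp; the last joint's range is limited). The gripper opens to 85 mm and grips with 20 to 120 N. Pads are 22 mm wide; open, the fingers measure 114 mm over their backs; the gripper's body (76 mm by 85 mm) begins 54 mm behind the grasp point. The pads swing forward as they close: fully open they stand 13 mm farther back than shut.
Start: joints at [1.397, 0.385, 0.008, 0, -1.194, -0.259], TCP at [262.1, 567.365, 231.312] pointing down, gripper open.
Joint ranges: [-3.14, 3.14], [-1.21, 2.06], [-1.07, 1.41], [-3.16, 2.05], [-2.99, -0.16], [-3.1, 3.1]. Speed limits (rad/s): [2.79, 2.79, 3.14, 3.14, 3.14, 3.14].

### API

Orientations are given as a unit quaternion [x, y, z, w].
In Python, from bench import arm gives the robot as it stands.
- The arm moves only by the tool move_arm, never from a script. Its argument "targets" is a list of rows, each a list of 7 numbers: the shift along the tool's x, y, z in cm, then the turn, a rotation vector about the tool's x, y, z in degrees, then the closure in counts, from 0 (fully open) to 255 (shut). In form: [[x, y, z, wx, wy, wz, grip], ...]. A call has 1 to 20 rows; each row is the pose to reach, as a shift and turn from the pose commanded when the call began, along the tool's axes at that moment; what a row does not reach only later rows make up. A row lasts 1/8 s, in which the tool goes at most 62.5 mm and 10.7 degrees, less where a joint would pass 70% of its speed; a pose out of reach is approached as far as the arm can. A call with a gripper value outside its range is refused whole. The fingers move at their own pace and stop on an object; the grip force is fixed at half the most. Time passes only in rows, so rows that repeat a pose let the fingers close. It gives the time, the measured TCP pose, the force and the opening at its end, in the units of the state.
- arm.read_state(): the state, without advancing time (a new reading comes with each control period).
- arm.get_image(name): name is "side" or "top"; returns (picture, depth): 480x640x3 uint8, blue, green, red; 480x640 float32, mm along the optical axis (not along the pixel's ray), 0 where there is no reading.
- arm.camera_params(name): a dict with "mtx" (3x3 intrinsics, pixels), "world_to_cam" (4x4, takes a point from world to camera coordinates). Camera axes: x right, y down, z forward; pixel columns grow to the right and rows downward; lengths in mm; the calibration is good to about 2 mm. A picture is of the moment at which its call begins. camera_params takes no time and is no camera call.
- arm.job_done(): hands the job in, once; it reports no verdict.
Trained networks look in the newest picture that a camera, given by its name, has taken for a name from the list of things; names that differ only in an ending like _2 or _b are one class to them, and where a whole thing is asked for, a point or a joint stands for the part that bears it (a point fixed in the world has none). Each returns a list of dicts, best first, with "score" (0 to 1); they miss things now and then, are a little off and sometimes report something else, mostly with a low value. They report only what shows in the picture. A call takes as long as a camera call. They do not tell look-alikes from the thing itself.
- arm.search_frame(thing, camera): "bbox" ([left, top, right, bottom] in pixels, round what is visible of it).
- arm.tip_of(thing, camera): "uv" ([column, row] in pixels: a listed point, or the origin of a listed thing).
The state is a dict: "clock": time; "joints": joint angles; "joint_vel": joint speeds; "joint_efforts": joint torques, N m; "position": TCP position; "ee_rot": TCP orientation; "contact_force": force on the tool from outside, world axes, zero at the start; "wrist_torque": the same for the moment, N m; "gripper_width": finger opening in mm.
Only numpy, scipy, OpenCV 4.12 (cv2) and the standard library are available. Lean on these libraries where they do the work, as an engineer would, in place of code of your own. Each camera call takes 0.05 s, during which the arm holds its last target.

## Working session

There is one attempt and no reset: what is moved stays moved. The work goes in short steps, Python scripts to look and compute and a tool call to move; the robot and the scene stay as the last step left them, time stands still between calls to the robot, and variables do not carry over. Pictures are saved under pics/ and viewed, and the job is handed in when it is done.

Besides the shell and the picture viewer there is one more tool, called after "Call:" by a JSON object that holds its "method" and its "body". move_arm: Moves the arm, as the interface text tells. Its arguments: {"type":"object","properties":{"targets":{"type":"array","items":{"type":"array","items":{"type":"number"}}}},"required":["targets"]}

```bash
mkdir -p pics; ls
python3 - <<'E'
from bench import arm
import cv2,numpy as np
for c in("side","top"):
    im,d=arm.get_image(c); cv2.imwrite(f"pics/{c}0.png",im); np.save(f"{c}_d.npy",d)
    p=arm.camera_params(c); print(c,np.round(p["mtx"],1).tolist(),np.round(p["world_to_cam"],3).tolist())
s=arm.read_state();print(s)
E
```

```text
pics
side [[506.0, 0.0, 321.1], [0.0, 506.0, 238.4], [0.0, 0.0, 1.0]] [[0.936, -0.353, 0.015, -497.529], [-0.202, -0.568, -0.798, 247.342], [0.29, 0.743, -0.603, 992.118], [0.0, 0.0, 0.0, 1.0]]
top [[490.1, 0.0, 314.7], [0.0, 490.1, 242.0], [0.0, 0.0, 1.0]] [[0.02, -1.0, 0.004, 58.634], [-0.997, -0.02, -0.08, 542.376], [0.08, -0.003, -0.997, 1193.4], [0.0, 0.0, 0.0, 1.0]]
{'clock': 0.1, 'joints': array([ 1.39659673e+00,  3.85485531e-01,  6.76567753e-03, -4.45691113e-04,
       -1.19400236e+00, -2.58570440e-01]), 'joint_vel': array([-0.00129848, -0.00312114,  0.00302668,  0.00060449,  0.00152269,
       -0.00042105]), 'joint_efforts': array([-8.47386400e-04, -3.93321204e+01,  1.88928491e+01,  4.19789001e+00,
       -2.61667388e-03,  2.63326854e-06]), 'position': array([261.8964453 , 566.90651179, 230.32708998]), 'ee_rot': array([-5.38731444e-01,  8.42476979e-01, -5.68855431e-04, -8.04094671e-04]), 'contact_force': array([ 0.29379176, -0.13866649,  1.43182935]), 'wrist_torque': array([-0.03231811,  0.02142788,  0.00331916]), 'gripper_width': 85.4861105822446}
```

View pics/side0.png

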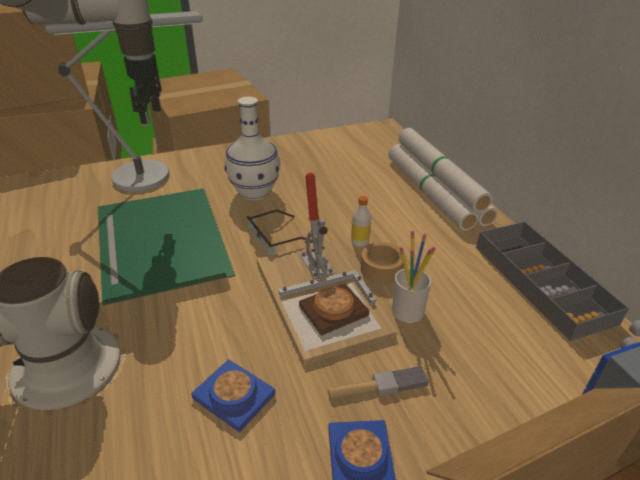

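View pics/top0.png

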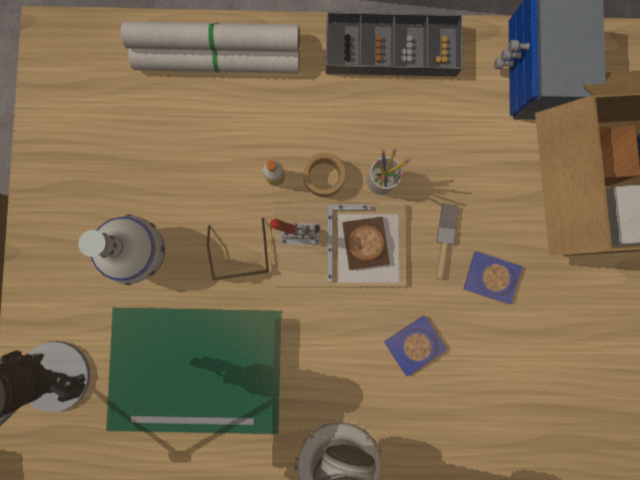

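Candidates for the stand: walnut one at side (334,305) / top (366,242); blue look-alikes at side (233,390), (362,450) / top (416,346), (494,278). I choose the walnut one, on the jig.

```bash
cat > h.py <<'E'
from bench import arm
import cv2,numpy as np
def deproj(c,uv,z=None,depth=None):
    p=arm.camera_params(c);K=np.array(p["mtx"]);T=np.linalg.inv(np.array(p["world_to_cam"]))
    r=np.linalg.inv(K)@np.array([uv[0],uv[1],1.]);R=T[:3,:3];o=T[:3,3]
    if depth is not None: return o+R@(r*depth)
    d=R@r; return o+d*(z-o[2])/d[2]
def proj(c,P):
    p=arm.camera_params(c);K=np.array(p["mtx"]);W=np.array(p["world_to_cam"])
    q=W@np.append(P,1);q=K@q[:3];return q[:2]/q[2]
E
python3 - <<'E'
from h import *
for c in("side","top"):
    for t,z in(("jig",0),("fence_face",18),("stop_face",18),("stand",18),("stand_home",18),("handle_grip",203),("clamp_foot",None),("glasses",0),("glue",0),("pencil_cup",0),("tape_roll",0)):
        for r in arm.tip_of(t,c)[:3]:
            print(c,t,round(r["score"],2),np.round(r["uv"],1),np.round(deproj(c,r["uv"],z),1) if z is not None else "")
im=cv2.imread("pics/top0.png");cv2.imwrite("pics/topc.png",cv2.resize(im[150:310,190:430],None,fx=3.3,fy=3.3,interpolation=cv2.INTER_CUBIC))
im=cv2.imread("pics/side0.png");cv2.imwrite("pics/sidec.png",cv2.resize(im[160:370,230:450],None,fx=2.8,fy=2.8,interpolation=cv2.INTER_CUBIC))
E
```

```text
side jig 0.83 [320.  276.8] [557.3  75.7   0. ]
side fence_face 0.83 [326.2 285.5] [552.8  23.8  18. ]
side stop_face 0.9 [363.4 291.5] [624.8 -23.3  18. ]
side stand 0.9 [329.2 315.2] [525.  -66.1  18. ]
side stand 0.65 [233.2 394.9] [ 287.6 -193.3   18. ]
side stand_home 0.91 [337.4 297.7] [561.8 -22.1  18. ]
side stand_home 0.57 [332.6 313.6] [533.6 -64.1  18. ]
side stand_home 0.3 [259.4 243.2] [450.4 228.5  18. ]
side handle_grip 0.8 [317.  187.6] [574.6 148.8 203. ]
side clamp_foot 0.66 [376.4 386.3] 
side clamp_foot 0.62 [324.4 232.9] 
side glasses 0.84 [258.2 246.6] [448.9 238.7   0. ]
side glue 0.65 [356.9 241.3] [697.4 174.2   0. ]
side pencil_cup 0.56 [406.4 311.5] [697.  -97.4  -0. ]
side tape_roll 0.77 [380.9 272.1] [702.4  42.    0. ]
top jig 0.91 [313.5 233.7] [563.8  73.    0. ]
top fence_face 0.7 [329.5 234.4] [561.1  33.1  18. ]
top fence_face 0.59 [352.7 209.3] [625.4 -23.8  18. ]
top stop_face 0.85 [351.4 211.9] [618.7 -20.6  18. ]
top stand 0.95 [489.3 277.3] [ 462.6 -364.4   18. ]
top stand 0.92 [366.3 243.8] [539.5 -58.8  18. ]
top stand 0.72 [412.3 344.5] [ 294.7 -174.3   18. ]
top stand_home 0.96 [351.4 235.5] [559.5 -21.5  18. ]
top handle_grip 0.58 [281.5 229.2] [552.3 140.7 203. ]
top clamp_foot 0.59 [319.8 228. ] 
top glasses 0.58 [241.8 271.2] [465.6 250.9   0. ]
top glue 0.97 [276.4 175.8] [710.1 170.6   0. ]
top pencil_cup 0.69 [379.7 180. ] [704.8 -93.    0. ]
top tape_roll 0.77 [321.4 179.8] [702.2  55.7   0. ]
top tape_roll 0.33 [277.2 181.4] [695.7 168.2   0. ]
```

View pics/topc.png

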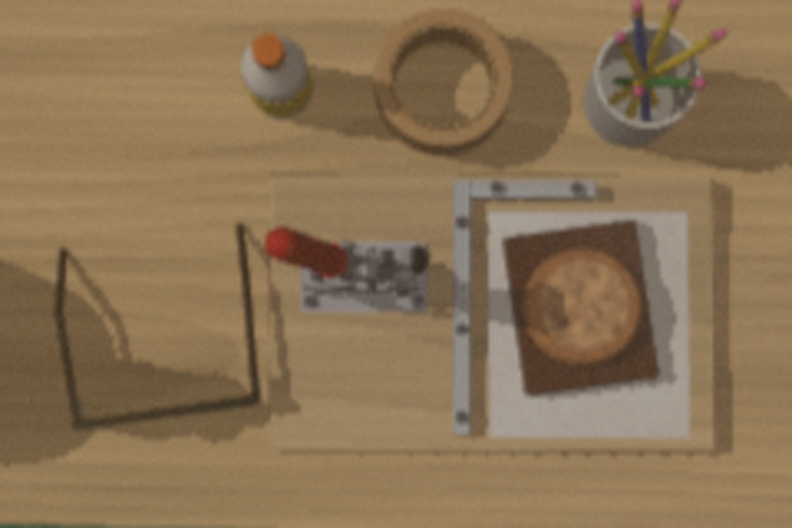

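View pics/sidec.png

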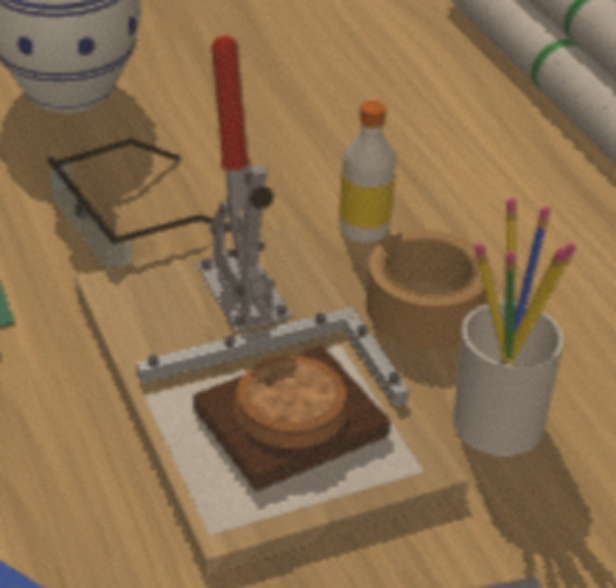

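Run:
```python
from h import *
f=lambda x,y:(190+x/3.3,150+y/3.3)
for n,x,y,z in [("bLT",272,175,18),("bLB",274,452,18),("bRT",712,180,18),("bRB",714,450,18),("fenceTop-far",470,200,32),("fenceB",470,433,32),("fenceB back",456,433,32),("stop inner right",595,198,32),("stop inner l",472,198,32),
 ("sA",502,240,36),("sB",635,222,36),("sC",658,378,36),("sD",527,395,36),("disc",582,304,52),("base L",303,276,20),("redtip",282,243,240)]:
    print(n,np.round(deproj("top",f(x,y),z),1))
```

```text
bLT [637.  177.3  18. ]
bLB [428.  170.1  18. ]
bRT [ 640.1 -156.5   18. ]
bRB [ 436.1 -159.    18. ]
fenceTop-far [619.   27.4  32. ]
fenceB [445.1  24.4  32. ]
fenceB back [444.9  34.7  32. ]
stop inner right [622.4 -66.2  32. ]
stop inner l [620.5  25.9  32. ]
sA [588.8   3.2  36. ]
sB [604.4 -95.8  36. ]
sC [ 488.5 -113.9   36. ]
sD [474.  -17.1  36. ]
disc [540.9 -55.2  52. ]
base L [560.4 151.7  20. ]
redtip [559.5 150.9 240. ]
```

```bash
cat >> h.py <<'E'
from scipy.spatial.transform import Rotation as Ro
O=np.array([560.5,75.5,0]);YAW=np.pi/2+0.018
RJ=Ro.from_euler('z',YAW).as_matrix()
def j2w(p): return O+RJ@np.array(p,float)
def w2j(p): return RJ.T@(np.array(p,float)-O)
def st():
    s=arm.read_state();f=s["contact_force"]
    print("t",round(s["clock"],2),"jig",np.round(w2j(s["position"]),1),"F jig",np.round(RJ.T@f,1),"w",round(s["gripper_width"],1),"j",np.round(s["joints"],2),"rpy tool x in jig deg",np.round(np.degrees(np.arctan2(*(RJ.T@Ro.from_quat(s["ee_rot"]).as_matrix()[:,0])[[1,0]])),1))
    return s
def delta(pj,ang):
    """tool-frame shift(cm)+rotvec(deg) to jig point pj, tool down, tool x at jig angle ang(deg)"""
    s=arm.read_state();R=Ro.from_quat(s["ee_rot"]).as_matrix()
    a=np.radians(ang);X=np.array([np.cos(a),np.sin(a),0]);Z=np.array([0,0,-1.]);T=RJ@np.stack([X,np.cross(Z,X),Z],1)
    return np.round(R.T@(j2w(pj)-s["position"])/10,2),np.round(Ro.from_matrix(R.T@T).as_rotvec(degrees=True),1)
E
python3 - <<'E'
from h import *
st()
im=cv2.imread("pics/top0.png")
def L(c,im,a,b,col=(0,0,255)):
    s=6;
    f=lambda q:tuple(int(v) for v in np.round((proj(c,j2w(q)))*64).astype(int))
    cv2.line(im,f(a),f(b),col,1,cv2.LINE_AA,shift=6)
for c in("top","side"):
    im=cv2.imread(f"pics/{c}0.png")
    L(c,im,(-50,-72,32),(-50,118,32));L(c,im,(-145,-60,32),(-50,-60,32),(0,255,0))
    q=[(-235,-78,18),(100,-78,18),(100,130,18),(-235,130,18)]
    for i in range(4):L(c,im,q[i],q[(i+1)%4],(255,0,255))
    L(c,im,(40,0,102),(77,0,243),(255,255,0))
    cr=im[150:310,190:430] if c=="top" else im[160:370,230:450]
    cv2.imwrite(f"pics/{c}_ov.png",cv2.resize(cr,None,fx=2.8,fy=2.8,interpolation=cv2.INTER_CUBIC))
print(w2j((400,0,231)),delta(w2j((400,0,231)),90))
print(delta((-216,20,120),90),delta((-216,20,12),90))
E
```

```text
t 1.2 jig [497.1 289.5 231.3] F jig [0.6 0.3 0.3] w 85.4 j [ 1.4   0.38  0.01  0.   -1.19 -0.26] rpy tool x in jig deg 154.2
[-72.59892533 161.83292632 231.        ] (array([ 4.572e+01, -3.631e+01,  3.000e-02]), array([-0. , -0. , 64.2]))
(array([ 52.44, -55.33,  11.13]), array([-0. , -0. , 64.2])) (array([ 52.44, -55.33,  21.93]), array([-0. , -0. , 64.2]))
```

View pics/top_ov.png

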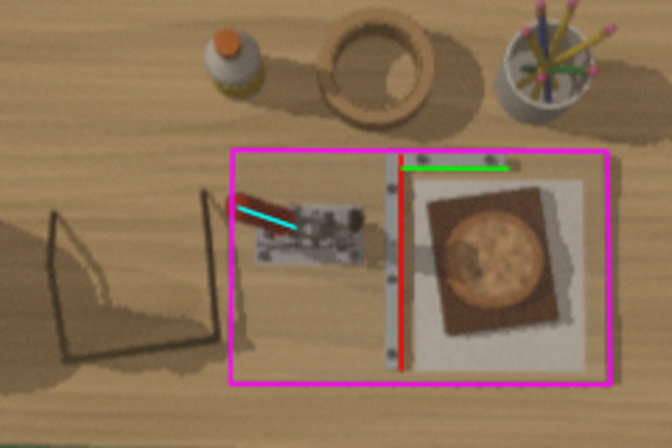

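View pics/side_ov.png

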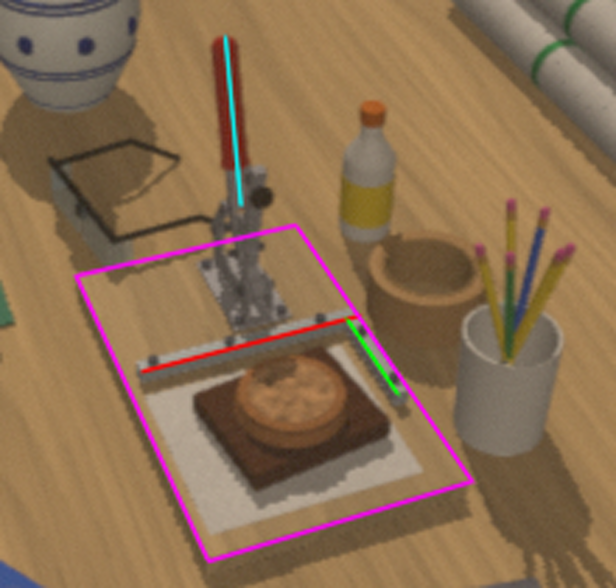

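Call:
{"method": "move_arm", "body": {"targets": [[45.7,-36.3,0,0,0,64.2,0],[45.7,-36.3,0,0,0,64.2,0],[45.7,-36.3,0,0,0,64.2,0],[45.7,-36.3,0,0,0,64.2,0],[45.7,-36.3,0,0,0,64.2,0],[45.7,-36.3,0,0,0,64.2,0],[45.7,-36.3,0,0,0,64.2,0],[45.7,-36.3,0,0,0,64.2,0],[45.7,-36.3,0,0,0,64.2,0],[45.7,-36.3,0,0,0,64.2,0],[45.7,-36.3,0,0,0,64.2,0],[52.4,-55.3,5,0,0,64.2,0],[52.4,-55.3,11,0,0,64.2,0],[52.4,-55.3,11,0,0,64.2,0],[52.4,-55.3,11,0,0,64.2,0],[52.4,-55.3,11,0,0,64.2,0],[52.4,-55.3,11,0,0,64.2,0]]}}

```text
clock: 3.32
position: [544.4, -139.2, 121.4]
ee_rot: [-0.009, 1.0, -0.0, -0.0]
contact_force: [0.5, 0.5, 1.1]
gripper_width: 85.3
```

Run:
```python
from h import *
st();print(delta((-216,20,12),90))
im,d=arm.get_image("side");cv2.imwrite("pics/s1.png",im)
```

```text
t 3.33 jig [-214.4   19.9  121.4] F jig [ 0.5 -0.5  1.1] w 85.3 j [ 0.04  0.38 -0.3   0.   -0.89 -0.02] rpy tool x in jig deg 90.0
(array([ 0.  , -0.16, 10.94]), array([-0., -0.,  0.]))
```

View pics/s1.png

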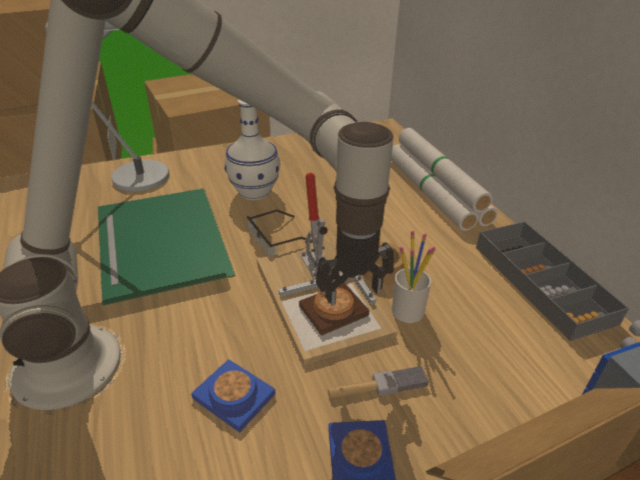

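Run:
```python
from h import *
for z in(121,134):
  for dx in(-43,0,43): print(proj("side",np.array([544.4+dx,-139.2,z])))
```

```text
[332.9776974  306.19216141]
[353.74162254 300.81669542]
[373.98091536 295.5770488 ]
[333.17651898 301.24436892]
[354.10642575 295.88908929]
[374.50326848 290.67020334]
```

The picture shows the open fingers over the board with tips near (331,300) and (385,285), matching the projection. Descending behind the stand.

Call:
{"method": "move_arm", "body": {"targets": [[0,-0.2,5,0,0,0,0],[0,-0.2,8,0,0,0,0],[0,-0.2,10,0,0,0,0],[0,-0.2,10.9,0,0,0,0],[0,-0.2,10.9,0,0,0,0]]}}

```text
clock: 4.0
position: [544.6, -141.6, 13.1]
ee_rot: [-0.009, 1.0, -0.0, 0.0]
contact_force: [-0.2, -0.1, 0.1]
gripper_width: 85.3
```

Run:
```python
from h import *
st()
im,d=arm.get_image("side");cv2.imwrite("pics/s2.png",cv2.resize(im[160:370,230:450],None,fx=2.8,fy=2.8))
```

```text
t 4.0 jig [-216.8   19.8   13.1] F jig [-0.1  0.2  0.1] w 85.3 j [ 0.03  0.53 -0.4   0.   -0.64 -0.02] rpy tool x in jig deg 90.0
```

View pics/s2.png

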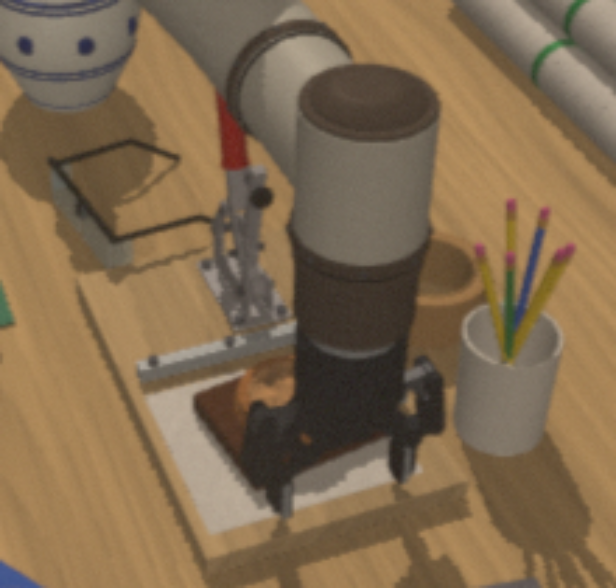

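Tips (at crop (285,490) and (405,470)) stand just above the board behind the stand. Pushing toward the fence.

Call:
{"method": "move_arm", "body": {"targets": [[0,0.6,0,0,0,0,0],[0,1.2,0,0,0,0,0],[0,1.8,0,0,0,0,0],[0,2.2,0,0,0,0,0],[0,2.6,0,0,0,0,0],[0,3.0,0,0,0,0,0],[0,3.4,0,0,0,0,0],[0,3.8,0,0,0,0,0],[0,4.2,0,0,0,0,0],[0,4.5,0,0,0,0,0],[0,4.8,0,0,0,0,0]]}}

```text
clock: 5.42
position: [544.0, -93.9, 12.3]
ee_rot: [-0.009, 1.0, 0.0, 0.0]
contact_force: [0.2, -2.5, -0.1]
gripper_width: 85.5
```

Run:
```python
from h import *
st()
im,d=arm.get_image("side");cv2.imwrite("pics/s3.png",cv2.resize(im[160:370,230:450],None,fx=2.8,fy=2.8))
im,d=arm.get_image("top");cv2.imwrite("pics/t3.png",cv2.resize(im[150:310,250:450],None,fx=3.3,fy=3.3))
```

```text
t 5.42 jig [-169.1   19.6   12.3] F jig [-2.5 -0.1 -0.1] w 85.5 j [ 0.12  0.52 -0.42 -0.   -0.63 -0.11] rpy tool x in jig deg 90.0
```

View pics/s3.png

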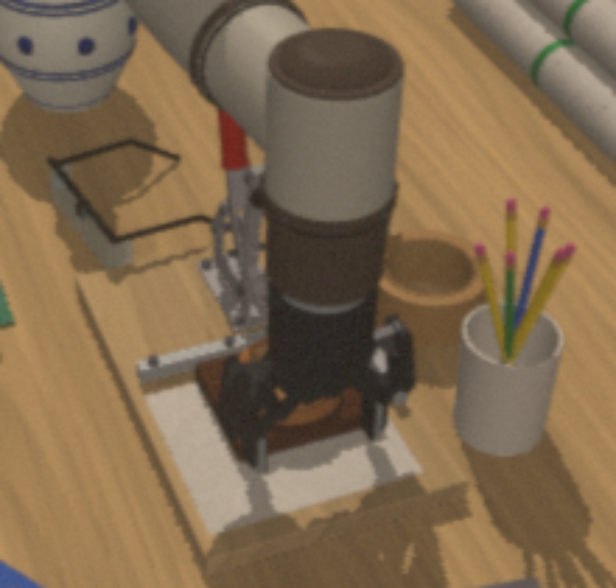

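View pics/t3.png

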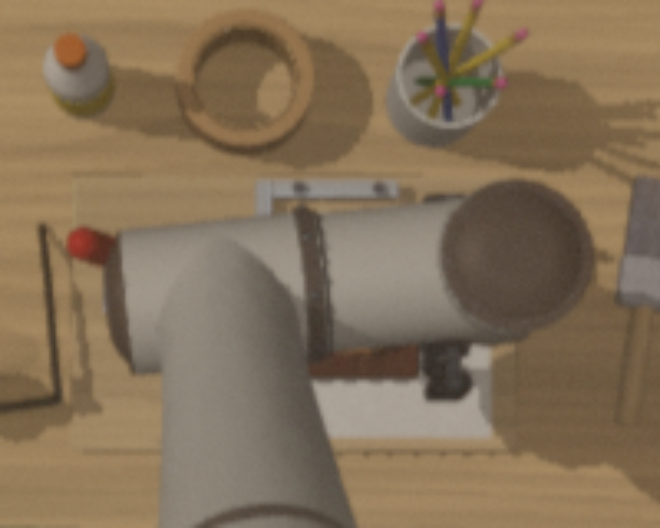

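Run:
```python
from h import *
im,d=arm.get_image("top")
for px in [(286,235),(288,245),(295,235),(300,240),(310,235),(330,235),(370,232),(410,225),(276,224),(310,270)]:
    print(px,np.round(w2j(deproj("top",px,depth=d[px[1],px[0]])),0))
```

```text
(286, 235) [ 48.  33. 349.]
(288, 245) [ 44.  51. 352.]
(295, 235) [ 31.  33. 351.]
(300, 240) [ 22.  42. 351.]
(310, 235) [  4.  34. 364.]
(330, 235) [-31.  34. 364.]
(370, 232) [-104.   27.  351.]
(410, 225) [-173.   17.  371.]
(276, 224) [ 74.   1. 243.]
(310, 270) [  4.  99. 455.]
```

Call:
{"method": "move_arm", "body": {"targets": [[0,0.2,0,0,0,0,0],[0,0.4,0,0,0,0,0],[0,0.6,0,0,0,0,0]]}}

```text
clock: 5.95
position: [543.5, -88.3, 12.4]
ee_rot: [-0.009, 1.0, -0.0, 0.0]
contact_force: [0.3, -2.4, -0.5]
gripper_width: 85.4
```

```bash
python3 -c "
from h import *
st()"
```

```text
t 5.95 jig [-163.4   20.    12.4] F jig [-2.4 -0.2 -0.5] w 85.4 j [ 0.13  0.52 -0.43  0.   -0.63 -0.12] rpy tool x in jig deg 90.0
```

Call:
{"method": "move_arm", "body": {"targets": [[0,0.15,0,0,0,0,0],[0,0.3,0,0,0,0,0],[0,0.3,0,0,0,0,0]]}}

```text
clock: 6.32
position: [543.4, -85.1, 12.3]
ee_rot: [-0.009, 1.0, 0.0, 0.0]
contact_force: [-0.5, -0.6, 1.3]
gripper_width: 85.4
```

```bash
python3 -c "
from h import *
st()"
```

```text
t 6.33 jig [-160.2   20.    12.3] F jig [-0.6  0.6  1.3] w 85.4 j [ 0.14  0.52 -0.43 -0.   -0.63 -0.12] rpy tool x in jig deg 90.0
```

Call:
{"method": "move_arm", "body": {"targets": [[0,0.15,0,0,0,0,0],[0,0.3,0,0,0,0,0]]}}

```text
clock: 6.58
position: [543.3, -84.1, 12.4]
ee_rot: [-0.009, 1.0, -0.001, -0.0]
contact_force: [2.2, -17.3, -1.5]
gripper_width: 85.5
```

```bash
python3 -c "
from h import *
st()"
```

```text
t 6.58 jig [-159.2   20.1   12.4] F jig [-17.4  -1.9  -1.5] w 85.5 j [ 0.14  0.52 -0.43  0.   -0.63 -0.13] rpy tool x in jig deg 90.0
```

Call:
{"method": "move_arm", "body": {"targets": [[0,-1.5,0,0,0,0,0],[0,-2.5,0,0,0,0,0],[0,-2.5,-5,0,0,0,60],[0,-2.5,-9,0,0,0,80],[0,-2.5,-9,0,0,0,80]]}}

```text
clock: 7.2
position: [546.2, -107.3, 105.9]
ee_rot: [-0.009, 1.0, 0.0, 0.004]
contact_force: [0.9, -0.2, -0.8]
gripper_width: 58.6
```

```bash
python3 -c "
from h import *
st()
im,d=arm.get_image('top');cv2.imwrite('pics/t4.png',cv2.resize(im[150:310,250:450],None,fx=3.3,fy=3.3))
print(delta((-103,118,100),180),delta((-103,118,15),180))"
```

```text
t 7.2 jig [-182.5   17.6  105.9] F jig [-0.2 -0.9 -0.8] w 58.6 j [ 0.1   0.39 -0.33  0.   -0.84 -0.08] rpy tool x in jig deg 90.0
(array([9.89, 7.93, 0.35]), array([ -0.1,   0.2, -90. ])) (array([9.92, 7.92, 8.85]), array([ -0.1,   0.2, -90. ]))
```

View pics/t4.png

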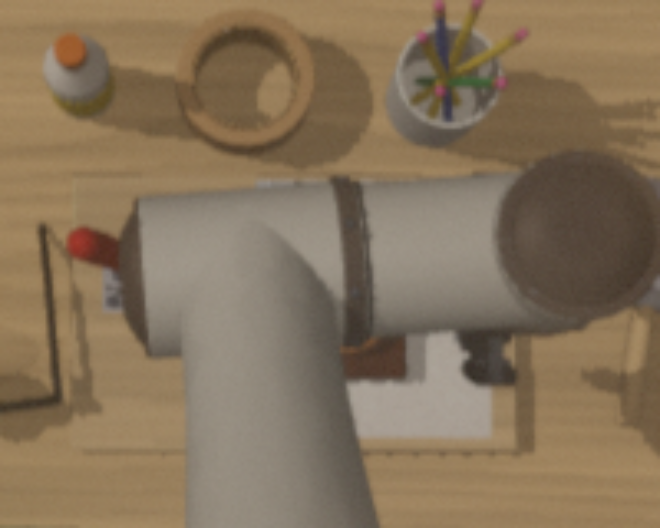

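Call:
{"method": "move_arm", "body": {"targets": [[9.9,7.9,0,0,0,90,80],[9.9,7.9,0,0,0,90,80],[9.9,7.9,0,0,0,90,80],[9.9,7.9,0,0,0,90,80],[9.9,7.9,0,0,0,90,80],[9.9,7.9,0,0,0,90,80],[9.9,7.9,0,0,0,90,80],[9.9,7.9,0,0,0,90,80],[9.9,7.9,0,0,0,90,80],[9.9,7.9,0,0,0,90,80],[9.9,7.9,0,0,0,90,80]]}}

```text
clock: 8.62
position: [442.9, -30.1, 101.7]
ee_rot: [0.7, 0.714, -0.001, -0.0]
contact_force: [0.3, 0.2, 0.7]
gripper_width: 58.3
```

```bash
python3 -c "
from h import *
st()
print(delta((-103,118,17),0))
im,d=arm.get_image('side');cv2.imwrite('pics/s5.png',cv2.resize(im[160:370,230:450],None,fx=2.8,fy=2.8))
im,d=arm.get_image('top');cv2.imwrite('pics/t5.png',cv2.resize(im[150:310,250:450],None,fx=3.3,fy=3.3))
"
```

```text
t 8.62 jig [-103.5  119.5  101.7] F jig [ 0.2 -0.3  0.7] w 58.3 j [ 0.3   0.23 -0.6  -0.   -0.74 -1.85] rpy tool x in jig deg 0.0
(array([0.05, 0.16, 8.47]), array([-0.1,  0. ,  0. ]))
```

View pics/s5.png

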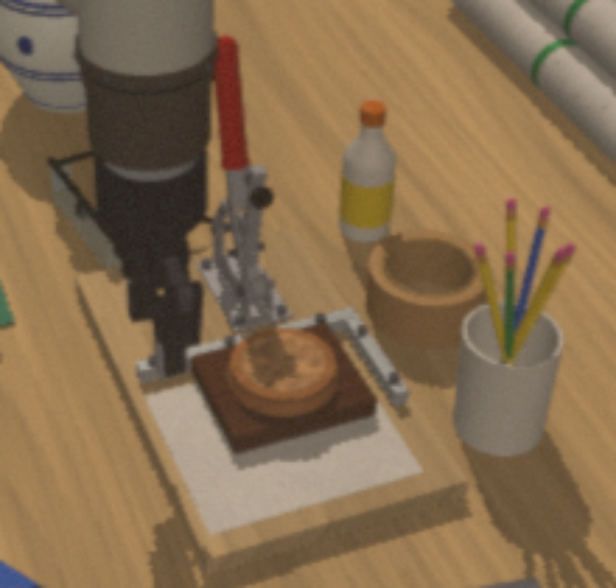

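View pics/t5.png

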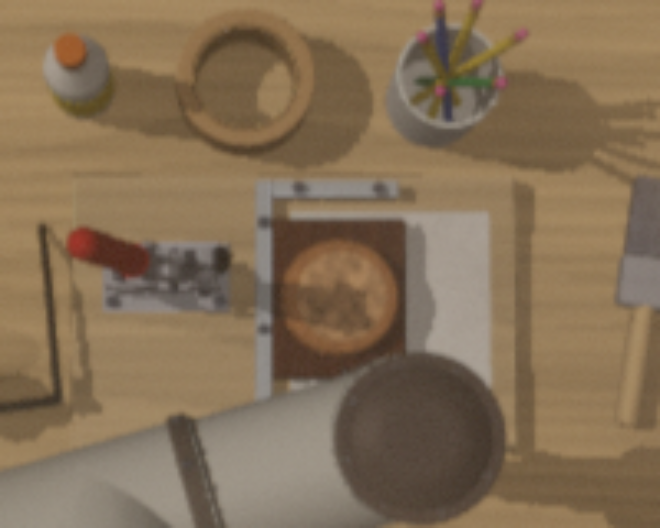

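Stand is now square against the fence (top crop right edge of fence at x≈272), about 16–20 mm short of the stop. Descend and push toward the stop.

Call:
{"method": "move_arm", "body": {"targets": [[0,0.1,5,0,0,0,80],[0,0.1,8.4,0,0,0,80],[0,0.1,8.4,0,0,0,80],[0,0.8,8.4,0,0,0,80],[0,1.5,8.4,0,0,0,80],[0,2.0,8.4,0,0,0,80],[0,2.5,8.4,0,0,0,80],[0,3.0,8.4,0,0,0,80],[0,3.4,8.4,0,0,0,80],[0,3.8,8.4,0,0,0,80],[0,4.1,8.4,0,0,0,80],[0,4.4,8.4,0,0,0,80]]}}

```text
clock: 10.22
position: [487.2, -29.4, 17.9]
ee_rot: [0.701, 0.713, -0.0, -0.0]
contact_force: [-1.1, -1.0, 0.1]
gripper_width: 58.7
```

```bash
python3 -c "
from h import *
st()"
```

```text
t 10.22 jig [-103.6   75.2   17.9] F jig [-0.9  1.1  0.1] w 58.7 j [ 0.27  0.43 -0.58 -0.   -0.56 -1.83] rpy tool x in jig deg -0.1
```

Call:
{"method": "move_arm", "body": {"targets": [[0,0.2,0,0,0,0,80],[0,0.4,0,0,0,0,80],[0,0.5,0,0,0,0,80],[0,0.6,0,0,0,0,80]]}}

```text
clock: 10.72
position: [492.0, -29.2, 18.1]
ee_rot: [0.701, 0.713, -0.001, -0.001]
contact_force: [-6.3, 2.3, 3.4]
gripper_width: 58.6
```

```bash
python3 -c "
from h import *
st()"
```

```text
t 10.72 jig [-103.5   70.4   18.1] F jig [2.4 6.3 3.4] w 58.6 j [ 0.27  0.44 -0.56 -0.   -0.57 -1.82] rpy tool x in jig deg -0.1
```

Call:
{"method": "move_arm", "body": {"targets": [[0,0.15,0,0,0,0,80],[0,0.3,0,0,0,0,80]]}}

```text
clock: 10.98
position: [492.0, -29.4, 18.0]
ee_rot: [0.701, 0.713, -0.004, -0.003]
contact_force: [-14.1, 4.1, 8.8]
gripper_width: 58.5
```

```bash
python3 -c "
from h import *
st()"
```

```text
t 10.97 jig [-103.6   70.4   18. ] F jig [ 4.3 14.   8.8] w 58.5 j [ 0.27  0.44 -0.56 -0.   -0.58 -1.82] rpy tool x in jig deg -0.1
```

Call:
{"method": "move_arm", "body": {"targets": [[0,-1.0,0,0,0,0,80],[0,-2.5,0,0,0,0,80],[0,-5,-5,0,0,0,80],[0,-10,-10,0,0,0,80],[0,-10,-10,0,0,0,80],[0,-10,-10,0,0,0,80]]}}

```text
clock: 11.72
position: [396.9, -30.6, 118.9]
ee_rot: [0.701, 0.713, 0.002, 0.001]
contact_force: [1.3, 0.1, -0.9]
gripper_width: 58.7
```

```bash
python3 -c "
from h import *
st()
im,d=arm.get_image('side');cv2.imwrite('pics/s6.png',cv2.resize(im[230:350,250:400],None,fx=5,fy=5,interpolation=2))
im,d=arm.get_image('top');cv2.imwrite('pics/t6.png',cv2.resize(im[190:290,310:430],None,fx=6,fy=6,interpolation=2))
for c in ('top','side'):
  for r in arm.tip_of('stand',c)[:3]: print(c,r['score'],w2j(deproj(c,r['uv'],18)))
for p in [(-150,-60,36),(-150,60,36),(-50,60,36),(-50,-60,36)]: print((proj('top',j2w(p))-[310,190])*6,(proj('side',j2w(p))-[250,230])*5)
"
```

```text
t 11.72 jig [-103.1  165.5  118.9] F jig [ 0.1 -1.3 -0.9] w 58.7 j [ 0.34  0.13 -0.68  0.   -0.76 -1.89] rpy tool x in jig deg 0.0
top 0.98 [-442.16101527  109.97150032   18.        ]
top 0.85 [-102.6440292     4.47588912   18.        ]
top 0.85 [-245.21460354  273.40365087   18.        ]
side 0.74 [-266.96801074  276.27857274   18.        ]
side 0.73 [-456.30880337  111.89535989   18.        ]
side 0.6 [-100.52172449    2.62368722   18.        ]
[380.50725822 117.11544707] [614.11910385 352.54871549]
[382.67148146 409.19719963] [356.85189614 423.88345257]
[137.23467609 408.608802  ] [274.35134484 273.01411925]
[137.01229101 116.43254839] [517.95467881 210.86618396]
```

View pics/s6.png

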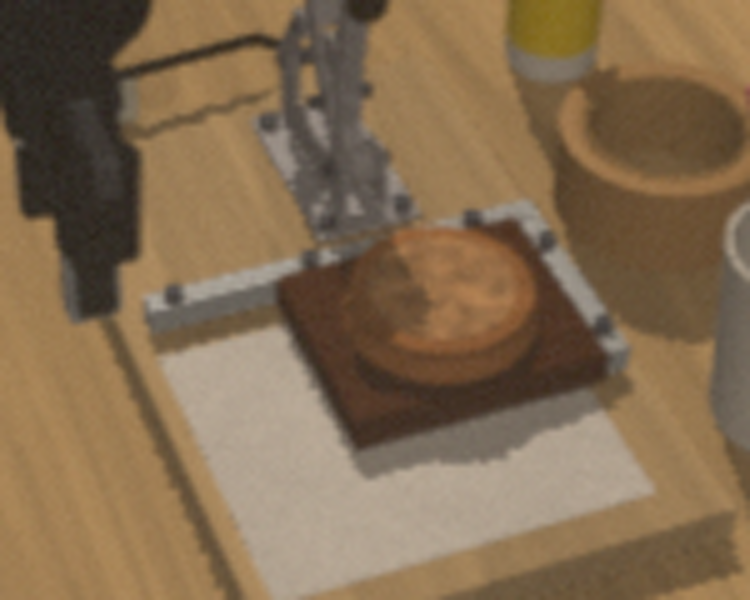

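View pics/t6.png

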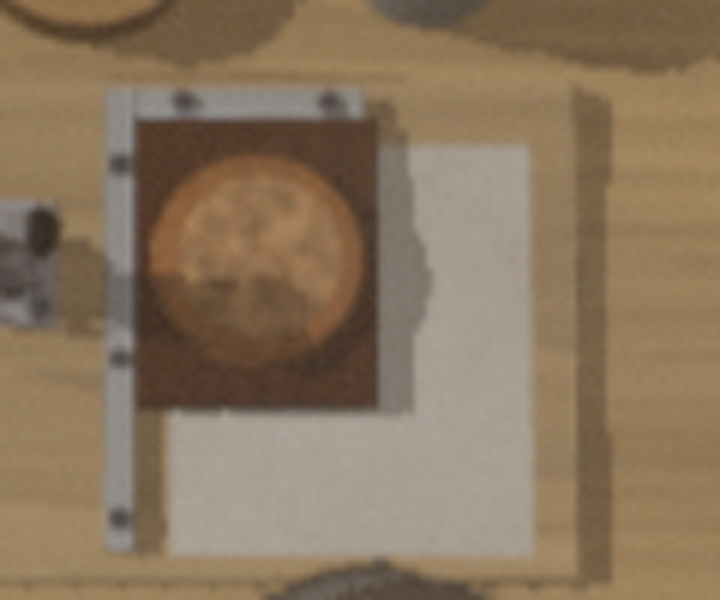

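Both views show the stand flush in the corner (top crop: left edge on fence x≈136, top edge on stop y≈118). Now to the handle with shut fingers.

```bash
python3 -c "
from h import *
print(delta((-103,165,235),0),delta((20,0,235),0),delta((20,0,200),0),delta((45,0,200),0))"
```

```text
(array([  0.03,   0.04, -11.77]), array([-0.1,  0. , -0. ])) (array([ 12.34,  16.53, -11.81]), array([-0.1,  0. , -0. ])) (array([12.34, 16.54, -8.31]), array([-0.1,  0. , -0. ])) (array([14.84, 16.54, -8.32]), array([-0.1,  0. , -0. ]))
```

Call:
{"method": "move_arm", "body": {"targets": [[0,0,-6,0,0,0,255],[0,0,-11.8,0,0,0,255],[6,8,-11.8,0,0,0,255],[12.3,16.5,-11.8,0,0,0,255],[12.3,16.5,-11.8,0,0,0,255],[12.3,16.5,-11.8,0,0,0,255],[12.3,16.5,-11.8,0,0,0,255],[12.3,16.5,-8.3,0,0,0,255],[12.3,16.5,-8.3,0,0,0,255]]}}

```text
clock: 13.05
position: [556.9, 93.8, 198.2]
ee_rot: [0.701, 0.713, -0.004, -0.002]
contact_force: [0.3, -0.5, -0.0]
gripper_width: -0.4
```

```bash
python3 -c "
from h import *
st()
im,d=arm.get_image('side');cv2.imwrite('pics/s7.png',cv2.resize(im[90:370,200:450],None,fx=2.1,fy=2.1,interpolation=2))
im,d=arm.get_image('top');cv2.imwrite('pics/t7.png',cv2.resize(im[150:310,190:430],None,fx=3.3,fy=3.3))
"
```

```text
t 13.05 jig [ 18.4   3.2 198.2] F jig [-0.5 -0.3 -0. ] w -0.4 j [ 0.45  0.31 -0.19 -0.   -1.08 -2.01] rpy tool x in jig deg -0.1
```

View pics/s7.png

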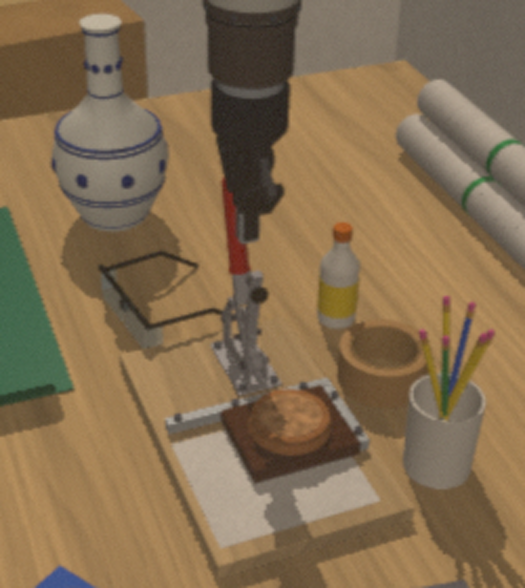

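View pics/t7.png

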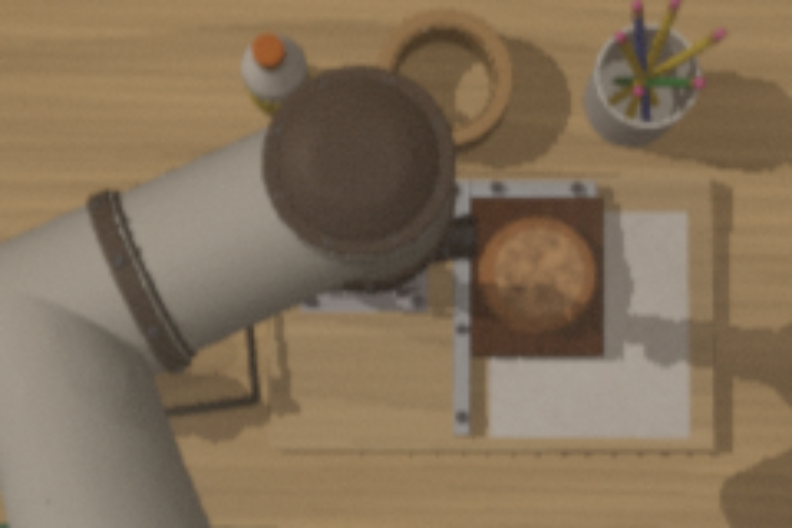

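Call:
{"method": "move_arm", "body": {"targets": [[1.3,0.2,0,0,0,0,255],[2.2,0.2,0,0,0,0,255],[2.8,0.2,0.2,0,0,0,255],[3.5,0.2,0.4,0,0,0,255],[4.2,0.2,0.8,0,0,0,255],[5.0,0.2,1.2,0,0,0,255],[5.0,0.2,1.2,0,0,0,255]]}}

```text
clock: 14.02
position: [559.9, 145.7, 188.4]
ee_rot: [0.701, 0.713, -0.001, -0.001]
contact_force: [0.2, 0.8, -0.1]
gripper_width: -0.1
```

```bash
python3 -c "
from h import *
st()
im,d=arm.get_image('side');cv2.imwrite('pics/s8.png',cv2.resize(im[90:370,200:450],None,fx=2.1,fy=2.1,interpolation=2))
"
```

```text
t 14.03 jig [ 70.2  -0.6 188.4] F jig [ 0.7 -0.2 -0.1] w -0.1 j [ 0.53  0.34 -0.17 -0.   -1.06 -2.09] rpy tool x in jig deg -0.0
```

View pics/s8.png

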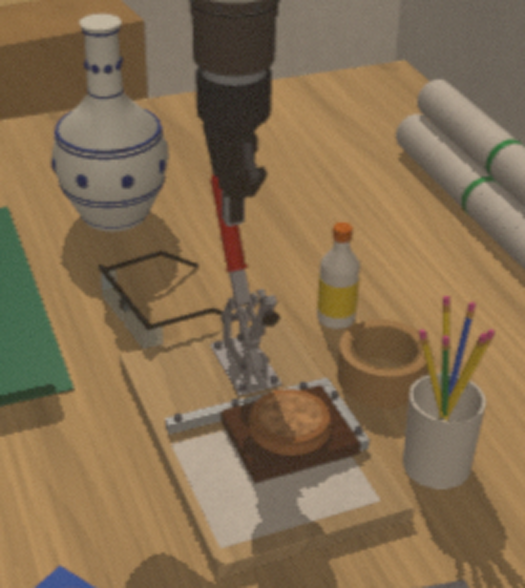

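Handle has started over (now leaning away behind the tip at crop (230,215)), clamp arm swinging. Continue.

Call:
{"method": "move_arm", "body": {"targets": [[0.5,-0.2,0.4,0,0,0,255],[1.0,-0.2,1.0,0,0,0,255],[1.5,-0.2,1.7,0,0,0,255],[2.0,-0.2,2.4,0,0,0,255],[2.4,-0.2,3.1,0,0,0,255],[2.8,-0.2,3.8,0,0,0,255],[2.8,-0.2,3.8,0,0,0,255]]}}

```text
clock: 14.95
position: [557.5, 173.6, 150.3]
ee_rot: [0.701, 0.713, -0.0, -0.0]
contact_force: [0.1, -0.3, 0.5]
gripper_width: 0.1
```

```bash
python3 -c "
from h import *
st()
im,d=arm.get_image('side');cv2.imwrite('pics/s9.png',cv2.resize(im[90:370,200:450],None,fx=2.1,fy=2.1,interpolation=2))
"
```

```text
t 14.95 jig [ 98.1   1.3 150.3] F jig [-0.3 -0.1  0.5] w 0.1 j [ 0.58  0.39 -0.21 -0.   -0.98 -2.13] rpy tool x in jig deg -0.0
```

View pics/s9.png

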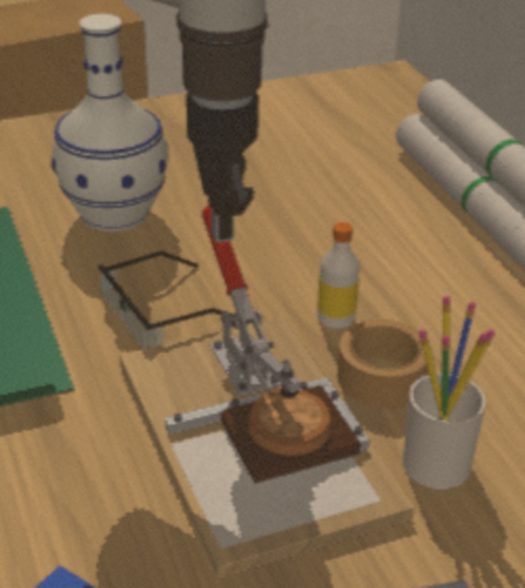

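Call:
{"method": "move_arm", "body": {"targets": [[0.4,0,0.7,0,0,0,255],[0.8,-0.05,1.4,0,0,0,255],[1.1,-0.1,2.1,0,0,0,255],[1.4,-0.1,2.8,0,0,0,255],[1.6,-0.1,3.5,0,0,0,255]]}}

```text
clock: 15.62
position: [556.5, 189.0, 116.0]
ee_rot: [0.701, 0.713, -0.0, 0.0]
contact_force: [-1.4, -1.1, 3.5]
gripper_width: -0.2
```

```bash
python3 -c "
from h import *
st()
im,d=arm.get_image('side');cv2.imwrite('pics/s10.png',cv2.resize(im[90:370,200:450],None,fx=2.1,fy=2.1,interpolation=2))
"
```

```text
t 15.62 jig [113.5   2.  116. ] F jig [-1.1  1.4  3.5] w -0.2 j [ 0.6   0.43 -0.24  0.   -0.9  -2.16] rpy tool x in jig deg -0.0
```

View pics/s10.png

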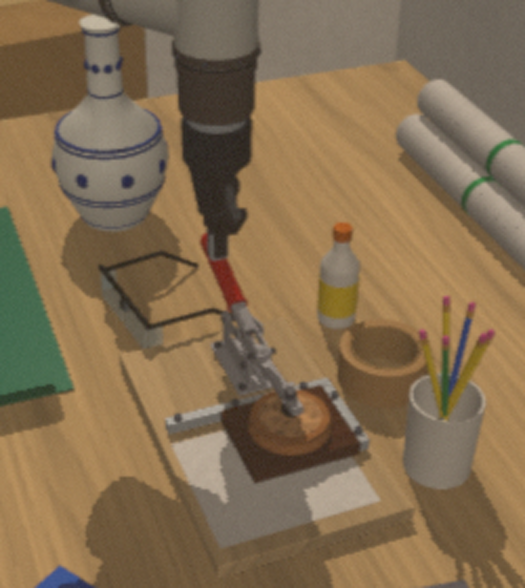

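Foot has come down onto the cork (crop (290,405)), force starting to rise. Now pressing over centre.

Call:
{"method": "move_arm", "body": {"targets": [[0.2,0,0.7,0,0,0,255],[0.4,0,1.4,0,0,0,255],[0.6,0,2.1,0,0,0,255],[0.8,0,2.8,0,0,0,255]]}}

```text
clock: 16.18
position: [556.5, 197.6, 87.5]
ee_rot: [0.701, 0.713, 0.0, -0.0]
contact_force: [1.0, 0.4, 0.6]
gripper_width: 0.5
```

```bash
python3 -c "
from h import *
st()
"
```

```text
t 16.18 jig [122.2   1.8  87.5] F jig [ 0.4 -1.   0.6] w 0.5 j [ 0.61  0.46 -0.26 -0.   -0.84 -2.17] rpy tool x in jig deg -0.0
```

Call:
{"method": "move_arm", "body": {"targets": [[0.1,0,0.6,0,0,0,255],[0.1,0,1.1,0,0,0,255],[0.1,0,1.1,0,0,0,255]]}}

```text
clock: 16.55
position: [556.2, 198.0, 76.7]
ee_rot: [0.701, 0.713, -0.0, -0.0]
contact_force: [-0.1, 0.5, 0.3]
gripper_width: -0.2
```

```bash
python3 -c "
from h import *
st()
im,d=arm.get_image('side');cv2.imwrite('pics/s11.png',cv2.resize(im[90:370,200:450],None,fx=2.1,fy=2.1,interpolation=2))
"
```

```text
t 16.55 jig [122.6   2.1  76.7] F jig [0.5 0.1 0.3] w -0.2 j [ 0.62  0.48 -0.27 -0.   -0.82 -2.17] rpy tool x in jig deg -0.0
```

View pics/s11.png

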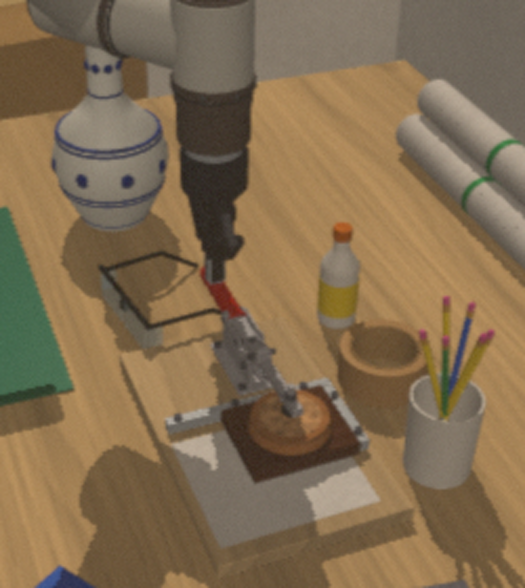

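Call:
{"method": "move_arm", "body": {"targets": [[0,0,0.2,0,0,0,255],[0,0,0.3,0,0,0,255]]}}

```text
clock: 16.85
position: [556.9, 198.2, 75.2]
ee_rot: [0.701, 0.713, 0.001, 0.0]
contact_force: [-1.4, 0.1, 4.3]
gripper_width: -0.3
```

```bash
python3 -c "
from h import *
st()
print(delta((120,5,240),0),delta((60,180,300),0))
"
```

```text
t 16.85 jig [122.8   1.4  75.2] F jig [0.2 1.4 4.3] w -0.3 j [ 0.62  0.48 -0.27  0.   -0.82 -2.17] rpy tool x in jig deg -0.0
(array([ -0.27,  -0.34, -16.48]), array([ 0.1, -0. , -0. ])) (array([ -6.27, -17.83, -22.5 ]), array([ 0.1, -0. , -0. ]))
```

Contact at handle top z≈75, as expected for the locked position. Retreat straight up, then away, and inspect.

Call:
{"method": "move_arm", "body": {"targets": [[0,0,-4,0,0,0,255],[0,0,-10,0,0,0,255],[0,0,-16,0,0,0,255],[0,-6,-20,0,0,0,255],[-3,-12,-22,0,0,0,255],[-6,-18,-22,0,0,0,255],[-6,-18,-22,0,0,0,255],[-6,-18,-22,0,0,0,255]]}}

```text
clock: 17.85
position: [376.5, 134.3, 295.1]
ee_rot: [0.701, 0.713, 0.001, -0.0]
contact_force: [1.1, 0.3, 0.2]
gripper_width: -0.1
```

```bash
python3 -c "
from h import *
st()
im,d=arm.get_image('side');cv2.imwrite('pics/s12.png',cv2.resize(im[150:370,220:450],None,fx=2.7,fy=2.7,interpolation=2))
im2,d2=arm.get_image('top');cv2.imwrite('pics/t12.png',cv2.resize(im2[150:310,190:430],None,fx=3.3,fy=3.3))
for c,dd in (('top',d2),('side',d)):
  for t in('handle_grip','clamp_foot','stand'):
    for r in arm.tip_of(t,c)[:3]:
      u=r['uv'];print(c,t,round(r['score'],2),np.round(u,0),np.round(w2j(deproj(c,u,depth=dd[int(u[1]),int(u[0])])),0),np.round(w2j(deproj(c,u,18)),0), 'exp' , np.round(proj(c,j2w((122,0,65))),0))
"
```

```text
t 17.85 jig [ 62.1 182.9 295.1] F jig [ 0.3 -1.1  0.2] w -0.1 j [ 0.75 -0.06 -0.38 -0.   -1.25 -2.31] rpy tool x in jig deg 0.0
top handle_grip 0.63 [262. 234.] [121.   4.  74.] [127.  -1.  18.] exp [261. 232.]
top stand 0.97 [492. 280.] [-437.  112.   35.] [-444.  112.   18.] exp [261. 232.]
top stand 0.87 [413. 345.] [-243.  270.   31.] [-246.  272.   18.] exp [261. 232.]
top stand 0.57 [354. 234.] [-97.   5.  89.] [-103.   -2.   18.] exp [261. 232.]
side handle_grip 0.73 [308. 224.] [216. -45.  -0.] [192. -37.  18.] exp [304. 227.]
side stand 0.83 [233. 397.] [-277.  280.   31.] [-267.  279.   18.] exp [304. 227.]
side stand 0.75 [337. 298.] [-127.   15.   49.] [-98.   1.  18.] exp [304. 227.]
side stand 0.66 [330. 300.] [-128.   32.   51.] [-97.  18.  18.] exp [304. 227.]
```

View pics/s12.png

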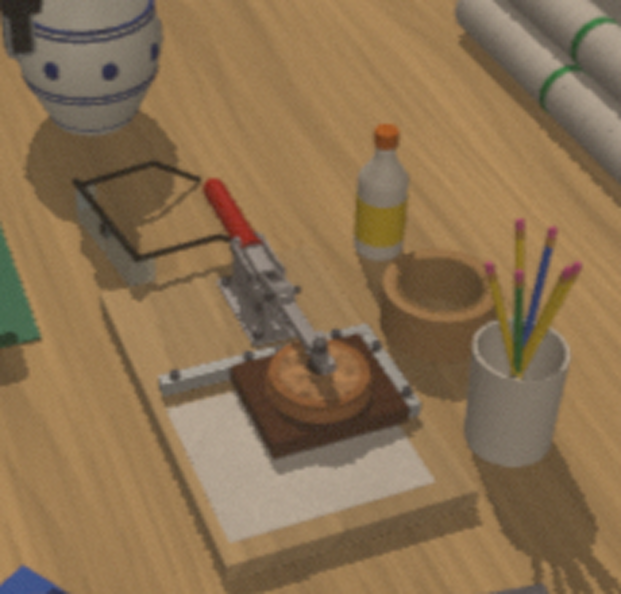

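View pics/t12.png

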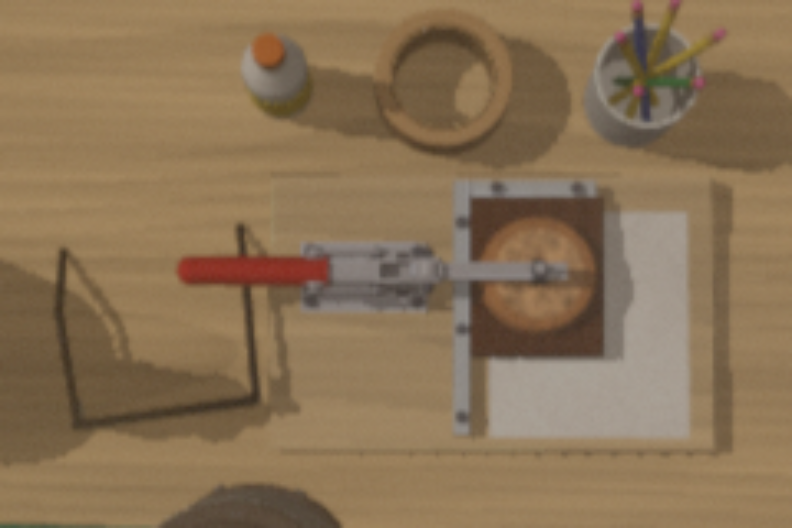

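Locked: the handle lies level after release (top crop (180–330,270), its surface at z≈74 mm near x 121), the arm is level with its foot on the cork, and the stand is still flush against the fence and stop. The other things are where they were.

```bash
python3 -c "
from h import *
im,d=arm.get_image('top')
for x in (90,120,150):
  u=proj('top',j2w((x,0,76)));v=np.round(u).astype(int);print(x,np.round(w2j(deproj('top',v,depth=d[v[1],v[0]])),1))
print(arm.job_done());st()"
```

```text
90 [88.7  0.4 77.3]
120 [119.3   0.6  78.6]
150 [1.509e+02 1.000e-01 7.240e+01]
the job is handed in; nothing more can be done
None
the job is handed in; nothing more can be done
```

The walnut stand is clamped in the jig and the job is handed in, at about 18 s of the 69 s allowed.

- **Stand:** I pushed it with the open fingertips against the fence (17 N at contact), then with the fingers part shut against the side stop (14 N). The pictures before and after clamping show it square and flush with both faces. I did not push on the fence a second time, because no gap was visible.
- **Clamp:** I pushed the red handle over with the shut fingers until it passed centre. After I let go it stayed level, with its top measured at about 72 to 79 mm above the table (76 mm expected when locked). The arm lies level with its foot on the cork.
- **Other things:** By eye in the last pictures the others stand where they did, though the brush was outside these crops. The robot was clear of everything at the end.

**Not confirmed or odd:**
- The foot's pressing force can't be measured directly, so I only infer it from the handle staying locked.
- The side camera's depth reading at the grip was wrong: it landed on the table behind the handle. I relied on the top camera there.
- During the push to the stop the tool also felt about 9 N upward, which I did not explain. The stand shows flat afterwards.

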